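# Correct the stock tags of the stick bins

### The job

Each of the four bins on the board has a hinged flip tag in front of it: leaning back towards its bin with the ring face up it means full, leaning forward away from the bin with the bar face up it means reorder. With the closed fingertips gently push over the tags that are wrong, so that every bin filled with a bundle shows its ring and every bin with only a single stick left shows its bar, each tag lying fully over on its stop. Only push, do not pinch or lift anything; do not turn over the tags that are already right, and leave the sticks and everything else where they are.

Things in the scene. Friction and masses are not known exactly. Their poses are not given: they have to be found in the camera images.
- tag_a (a joint): Hinge of bin a's tag, a smooth lacquered wooden plate 46 mm wide, 4 mm thick, about 35 g. 0 = upright; +1.05 = on its stop leaning back towards its bin, ring face up; -1.05 = on its stop leaning forward away from the bin, bar face up. Past upright it falls onto the stop by its own weight; no spring, little friction.
- bin_a: Bin a with tag bracket, fixed; four alike in a row, 72 mm apart, any order. Origin 10 mm above the table, under the middle of the hinge line (along y, 60 mm above it); x points from tag to bin. Open grey box 78 x 66 mm centred at x = +95 mm, walls 4 mm, floor 4, rim 40 mm above origin. Hinge posts at y = -30 and +30 mm, tops 64 mm; stop rods at x = -16 and +16 mm, tops 66 mm.
- tag_a_edge (a point): Middle of the free edge of tag a, 46 mm from the hinge line: at rest 93 mm above the table and 40 mm before or behind the hinge line, upright 116 mm above the table. z points away from the hinge, -x out of the ring face, +x out of the bar face.
- tag_b (a joint): Hinge of bin b's tag, a smooth lacquered wooden plate 46 mm wide, 4 mm thick, about 35 g. 0 = upright; +1.05 = on its stop leaning back towards its bin, ring face up; -1.05 = on its stop leaning forward away from the bin, bar face up. Past upright it falls onto the stop by its own weight; no spring, little friction.
- bin_b: Bin b with tag bracket, fixed; four alike in a row, 72 mm apart, any order. Origin 10 mm above the table, under the middle of the hinge line (along y, 60 mm above it); x points from tag to bin. Open grey box 78 x 66 mm centred at x = +95 mm, walls 4 mm, floor 4, rim 40 mm above origin. Hinge posts at y = -30 and +30 mm, tops 64 mm; stop rods at x = -16 and +16 mm, tops 66 mm.
- tag_b_edge (a point): Middle of the free edge of tag b, 46 mm from the hinge line: at rest 93 mm above the table and 40 mm before or behind the hinge line, upright 116 mm above the table. z points away from the hinge, -x out of the ring face, +x out of the bar face.
- tag_c (a joint): Hinge of bin c's tag, a smooth lacquered wooden plate 46 mm wide, 4 mm thick, about 35 g. 0 = upright; +1.05 = on its stop leaning back towards its bin, ring face up; -1.05 = on its stop leaning forward away from the bin, bar face up. Past upright it falls onto the stop by its own weight; no spring, little friction.
- bin_c: Bin c with tag bracket, fixed; four alike in a row, 72 mm apart, any order. Origin 10 mm above the table, under the middle of the hinge line (along y, 60 mm above it); x points from tag to bin. Open grey box 78 x 66 mm centred at x = +95 mm, walls 4 mm, floor 4, rim 40 mm above origin. Hinge posts at y = -30 and +30 mm, tops 64 mm; stop rods at x = -16 and +16 mm, tops 66 mm.
- tag_c_edge (a point): Middle of the free edge of tag c, 46 mm from the hinge line: at rest 93 mm above the table and 40 mm before or behind the hinge line, upright 116 mm above the table. z points away from the hinge, -x out of the ring face, +x out of the bar face.
- tag_d (a joint): Hinge of bin d's tag, a smooth lacquered wooden plate 46 mm wide, 4 mm thick, about 35 g. 0 = upright; +1.05 = on its stop leaning back towards its bin, ring face up; -1.05 = on its stop leaning forward away from the bin, bar face up. Past upright it falls onto the stop by its own weight; no spring, little friction.
- bin_d: Bin d with tag bracket, fixed; four alike in a row, 72 mm apart, any order. Origin 10 mm above the table, under the middle of the hinge line (along y, 60 mm above it); x points from tag to bin. Open grey box 78 x 66 mm centred at x = +95 mm, walls 4 mm, floor 4, rim 40 mm above origin. Hinge posts at y = -30 and +30 mm, tops 64 mm; stop rods at x = -16 and +16 mm, tops 66 mm.
- tag_d_edge (a point): Middle of the free edge of tag d, 46 mm from the hinge line: at rest 93 mm above the table and 40 mm before or behind the hinge line, upright 116 mm above the table. z points away from the hinge, -x out of the ring face, +x out of the bar face.
- bundle_0: Strapped bundle of nine square wooden sticks, 66 x 42 x 42 mm, loose; it fills its bin to just above the rim (top 56 mm above the table). Origin: centre of its underside.
- stick_0: A single square wooden stick, 66 x 14 x 14 mm, loose, lying in an otherwise empty bin. Origin: centre of its underside.
- bundle_1: Strapped bundle of nine square wooden sticks, 66 x 42 x 42 mm, loose; it fills its bin to just above the rim (top 56 mm above the table). Origin: centre of its underside.
- stick_1: A single square wooden stick, 66 x 14 x 14 mm, loose, lying in an otherwise empty bin. Origin: centre of its underside.
- stock_board: Fixed plywood board, 200 (x) by 292 (y) by 10 mm, that carries the bins and tags. Origin: centre of its underside; x points from tags to bins. To its right (world y 0.01 to 0.05) a wooden bar of the saw runs along world x, its underside 340 mm above the table: keep the wrist clear of it.
- bolt: Bystander: bolt standing on its head, 50 mm tall, on the board in the gap before the two middle brackets, top 60 mm above the table. Origin: centre of its underside.
- guide_block: Bystander: steel block 44 x 14 x 14 mm on the board, in front of the gap between two brackets. Origin: centre of its underside.
- hex_key: Bystander: L-shaped hex key, 107 x 34 x 8 mm, on the table to the right of the board. Origin: centre of its underside.
- tape_measure: Bystander: tape measure 37 x 98 x 72 mm, on the table to the right of the board. Origin: centre of its underside.
- sanding_block: Bystander: sanding block 61 x 112 x 34 mm, on the table at the right. Origin: centre of its underside.
- wedge: Bystander: wooden wedge 32 x 120 x 26 mm, on the table at the right. Origin: centre of its underside.
- bearing: Bystander: ball bearing 44 mm across, 12 mm high, on the table at the right. Origin: centre of its underside.
Not all that is in view belongs to the job. What is shaped like the stick_0 but green or turquoise is not meant. Leave any pink look-alike of the bundle_1 alone.

How it is judged (in metres and radians):
At the end, for the whole second after the job is handed in: Tags of bins with a bundle lean back beyond 0.95 rad, tags of bins with a single stick lean forward beyond -0.95 rad (stops at 1.05), all at rest (under 0.1 rad/s); bundles and sticks still in their bins (origin within 30 mm of the floor centre) ((((x of bundle_0 in the frame of bin_a between 0.065 and 0.125 m and y of bundle_0 in the frame of bin_a between -0.03 and 0.03 m) and value of joint tag_a above 0.95 rad) or ((x of stick_0 in the frame of bin_a between 0.065 and 0.125 m and y of stick_0 in the frame of bin_a between -0.03 and 0.03 m) and value of joint tag_a below -0.95 rad)) and velocity of joint tag_a between -0.1 and 0.1 rad/s and (((x of bundle_0 in the frame of bin_b between 0.065 and 0.125 m and y of bundle_0 in the frame of bin_b between -0.03 and 0.03 m) and value of joint tag_b above 0.95 rad) or ((x of stick_0 in the frame of bin_b between 0.065 and 0.125 m and y of stick_0 in the frame of bin_b between -0.03 and 0.03 m) and value of joint tag_b below -0.95 rad)) and velocity of joint tag_b between -0.1 and 0.1 rad/s and (((x of bundle_1 in the frame of bin_c between 0.065 and 0.125 m and y of bundle_1 in the frame of bin_c between -0.03 and 0.03 m) and value of joint tag_c above 0.95 rad) or ((x of stick_1 in the frame of bin_c between 0.065 and 0.125 m and y of stick_1 in the frame of bin_c between -0.03 and 0.03 m) and value of joint tag_c below -0.95 rad)) and velocity of joint tag_c between -0.1 and 0.1 rad/s and (((x of bundle_1 in the frame of bin_d between 0.065 and 0.125 m and y of bundle_1 in the frame of bin_d between -0.03 and 0.03 m) and value of joint tag_d above 0.95 rad) or ((x of stick_1 in the frame of bin_d between 0.065 and 0.125 m and y of stick_1 in the frame of bin_d between -0.03 and 0.03 m) and value of joint tag_d below -0.95 rad)) and velocity of joint tag_d between -0.1 and 0.1 rad/s); the robot touches nothing.
It fails at once if a tag that was right from the start is turned past upright (((x of stick_0 in the frame of bin_a between 0.065 and 0.125 m and y of stick_0 in the frame of bin_a between -0.03 and 0.03 m) and value of joint tag_a above 0 rad) or ((x of stick_0 in the frame of bin_b between 0.065 and 0.125 m and y of stick_0 in the frame of bin_b between -0.03 and 0.03 m) and value of joint tag_b above 0 rad) or ((x of bundle_1 in the frame of bin_c between 0.065 and 0.125 m and y of bundle_1 in the frame of bin_c between -0.03 and 0.03 m) and value of joint tag_c below 0 rad) or ((x of bundle_1 in the frame of bin_d between 0.065 and 0.125 m and y of bundle_1 in the frame of bin_d between -0.03 and 0.03 m) and value of joint tag_d below 0 rad)).
It fails at once if a tag or its bracket or bin is pressed or pinched with more than 20 N (contact force between any of the arm, the fingers and bin_a above 20 N or contact force between any of the arm, the fingers and bin_b above 20 N or contact force between any of the arm, the fingers and bin_c above 20 N or contact force between any of the arm, the fingers and bin_d above 20 N).
It fails at once if a stick or bundle is lifted or shifted by more than 25 mm (distance of any of bundle_0, bundle_1, stick_0, stick_1 from where it was at the start of the episode above 0.025 m).
It fails at once if a bystander is lifted or shifted by more than 25 mm, or the bolt tipped over (distance of any of bolt, guide_block, hex_key, tape_measure, sanding_block, wedge, bearing from where it was at the start of the episode above 0.025 m or angle between bolt's own z axis and vertical above 0.5 rad).
It also fails if it takes over 35 s, if anything falls off the work surface, if the arm or the gripper's body presses on something with over 40 N, if the wrist force passes 120 N, or if a joint passes its speed limit or range.

### The arm

A 6-joint arm with a two-finger parallel gripper is mounted at the origin on a cart in front of the work surface, level with it; the furniture and walls round the work are solid. World frame = base frame: x ahead of the robot, y to its left, z up, the work surface at z = 0. Lengths are in m, angles in degrees, forces in N, time in s.
With the tool pointing down it reaches from about 0.35 to 0.875 m from the base axis. Payload 4.2 kg.
Tool frame: the origin (TCP) lies where the fingers leave the gripper's body, on its centre line; the fingertips stand 73 mm ahead of it and the grasp point (between the pads) lies 54 mm ahead of it (ctrl.finger_overhang is the distance from the TCP to the fingertips, in m); z points along the fingers, y is the line along which they close (so a half turn about z gives the same grasp; the last joint's range is limited). The gripper opens to 85 mm and grips with 20 to 120 N. Pads are 22 mm wide; open, the fingers measure 114 mm over their backs; the gripper's body (76 mm by 85 mm) begins 54 mm behind the grasp point. The pads swing forward as they close: fully open they stand 13 mm farther back than shut.
Start: joints at [87.41, 22.042, 0.453, 0, -68.411, -14.817], TCP at [0.187, 0.596, 0.304] pointing down, gripper open.
Joint ranges: [-179.83, 179.83], [-69.29, 118.12], [-61.27, 80.66], [-181.25, 117.63], [-171.15, -9.14], [-177.46, 177.46]. Speed limits (degrees/s): [159.86, 159.86, 180, 180, 180, 180].

### API

Orientations are given as [roll, pitch, yaw] about the fixed x, y, z axes, in that order (R = Rz(yaw) Ry(pitch) Rx(roll)).
In Python, from cell import ctrl gives the robot as it stands.
- The arm moves only by the tool carry_out, never from a script. Its argument "commands" is a list that holds one entry, the list of rows, each a list of 7 numbers: the shift along the world's x, y, z in mm, then the turn, a rotation vector about the world's x, y, z in degrees, then the closure, from 0 (fully open) to 1 (shut). A call has 1 to 12 rows; each row shifts and turns the commanded pose from where the row before left it; what a row does not reach is not made up. A row lasts 1/10 s, in which the tool goes at most 50 mm and 8.59 degrees, less where a joint would pass 70% of its speed; a pose out of reach is approached as far as the arm can. A call with a gripper value outside its range is refused whole. The fingers move at their own pace and stop on an object; "force" is the grip in N (left out, the last holds). Time passes only in rows, so rows that do not move let the fingers close. It gives the time, the measured TCP pose, the force, the opening and the grip force at its end, in the units of the state.
- ctrl.sense(): the state, without advancing time (a new reading comes with each control period).
- ctrl.grab_frame(name): name is "side" or "top" or "wrist"; returns the picture (480x640x3 uint8, red, green, blue); there is no depth.
- ctrl.camera_info(name): a dict with "K" (3x3 intrinsics, pixels), "D" ([k1, k2, p1, p2, k3] as OpenCV has them; the pictures are not rectified), "world_from_camera" (4x4, takes a point from camera to world coordinates). Camera axes: x right, y up, looking along -z (the intrinsics and any distortion apply to the point x, -y, -z); pixel columns grow to the right and rows downward; lengths in m; the calibration is good to about 2 mm. A picture is of the moment at which its call begins: read the wrist's pose just before it. camera_info takes no time and is no camera call; for the wrist camera it gives the pose at the moment of the call.
- ctrl.hand_in(): hands the job in; it is judged then, once.
The state is a dict: "t": time; "joint_positions": joint angles; "joint_vel": joint speeds; "effort": joint torques, N m; "position": TCP position; "ee_rot": TCP orientation; "ft_force": force on the tool from outside, world axes, zero at the start; "ft_torque": the same for the moment, N m; "gripper_width": finger opening in m; "grip_force": force on a finger pad.
Only numpy, scipy, OpenCV 4.12 (cv2) and the standard library are available. Lean on these libraries where they do the work, as an engineer would, in place of code of your own. Each camera call takes 0.05 s, during which the arm holds its last target. There are 200 camera calls.

## Working session

There is one attempt and no reset: what is moved stays moved. The work goes in short steps, Python scripts to look and compute and a tool call to move; the robot and the scene stay as the last step left them, time stands still between calls to the robot, and variables do not carry over. Pictures are saved under pics/ and viewed, at most 10 in all, crops included, and the job is handed in when it is done.

Besides the shell and the picture viewer there is one more tool, called by a JSON object that holds its "fn" and its "kwargs". carry_out: Moves the arm, as the interface text tells. Its arguments: {"type":"object","properties":{"commands":{"type":"array","items":{"type":"array","items":{"type":"array","items":{"type":"number"}}}},"force":{"type":"number"}},"required":["commands"]}

```bash
mkdir -p pics; ls; python3 - <<'E'
from cell import ctrl
import cv2,numpy as np
for n in("top","side","wrist"):
    f=ctrl.grab_frame(n); cv2.imwrite(f"pics/{n}0.png",f[...,::-1]); i=ctrl.camera_info(n)
    print(n,np.round(i["K"],1).tolist(),np.round(i["D"],3),np.round(i["world_from_camera"],3).tolist())
s=ctrl.sense();print(s["t"],s["position"],s["ee_rot"],s["ft_force"],s["gripper_width"])
E
```

```text
pics
top [[482.7, 0.0, 311.4], [0.0, 482.7, 238.1], [0.0, 0.0, 1.0]] [-0.065  0.     0.     0.     0.   ] [[0.027, 0.989, -0.143, 0.436], [-1.0, 0.025, -0.017, 0.036], [-0.013, 0.143, 0.99, 1.046], [0.0, 0.0, 0.0, 1.0]]
side [[456.3, 0.0, 312.8], [0.0, 456.3, 241.6], [0.0, 0.0, 1.0]] [-0.045  0.     0.     0.     0.   ] [[-0.989, 0.099, -0.112, 0.463], [-0.149, -0.569, 0.808, 0.894], [0.016, 0.816, 0.578, 0.716], [0.0, 0.0, 0.0, 1.0]]
wrist [[403.9, 0.0, 310.4], [0.0, 403.9, 245.9], [0.0, 0.0, 1.0]] [0.009 0.    0.    0.    0.   ] [[-0.299, 0.917, 0.263, 0.254], [-0.954, -0.288, -0.081, 0.577], [0.002, -0.275, 0.961, 0.373], [0.0, 0.0, 0.0, 1.0]]
0.15 [0.18683978 0.5960873  0.30306758] [ 1.79902877e+02 -7.84314860e-03 -1.74128076e+01] [-0.48837216  0.02436308 -0.15649778] 0.08525398276885054
```

View pics/top0.png

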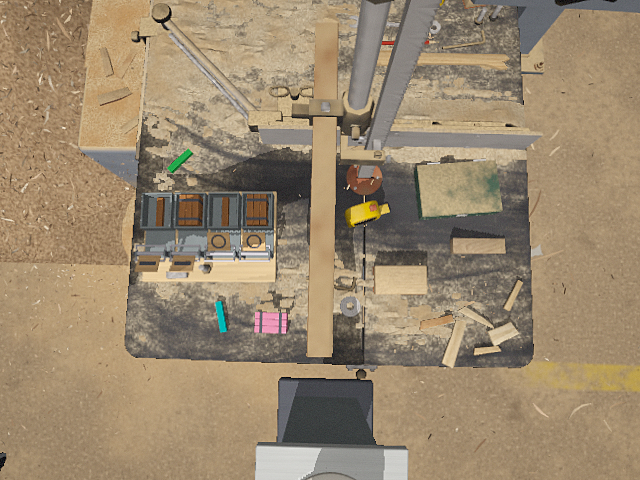

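View pics/side0.png

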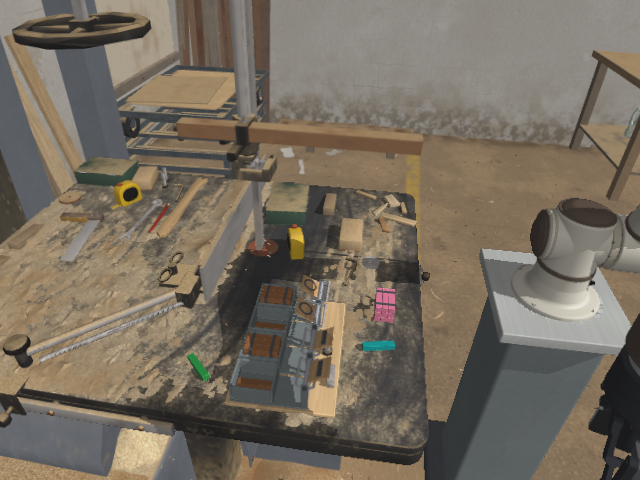

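The top view shows four bins, left to right, at columns 157, 190, 224 and 257 (row 210). They hold a stick, a bundle, a stick and a bundle. The tags at 148 and 185 (row 263) lean forward, and those at 220 and 255 (row 241) lean back. So the two middle tags look wrong. The pink bundle (270,322) and the green and turquoise sticks are look-alikes. I'll confirm with an enlarged crop.

```bash
cat >h.py <<'E'
from cell import ctrl
import cv2,numpy as np
def ray(n,uv):
    i=ctrl.camera_info(n); T=np.array(i["world_from_camera"])
    p=cv2.undistortPoints(np.array(uv,float).reshape(-1,1,2),np.array(i["K"]),np.array(i["D"])).reshape(-1,2)
    d=np.c_[p[:,0],-p[:,1],-np.ones(len(p))]@T[:3,:3].T
    return T[:3,3],d
def onz(n,uv,z):
    o,d=ray(n,uv); return o+d*((z-o[2])/d[:,2])[:,None]
def proj(n,P):
    i=ctrl.camera_info(n); T=np.linalg.inv(np.array(i["world_from_camera"]))
    C=np.atleast_2d(P)@T[:3,:3].T+T[:3,3]; C=C*[1,-1,-1]
    return cv2.projectPoints(C,np.zeros(3),np.zeros(3),np.array(i["K"]),np.array(i["D"]))[0].reshape(-1,2)
E
python3 - <<'E'
import cv2
f=cv2.imread('pics/top0.png')[180:295,125:285]
cv2.imwrite('pics/c1.png',cv2.resize(f,None,fx=5,fy=5,interpolation=cv2.INTER_CUBIC))
E
```

```text
(no output)
```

View pics/c1.png

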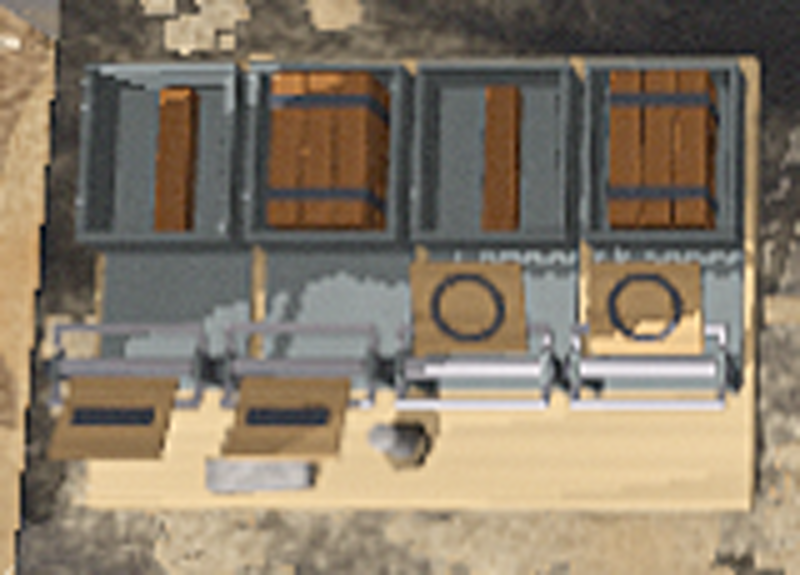

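The crop confirms it. Bin 2 (bundle) shows its bar, with the tag at crop (285,415). Bin 3 (stick) shows its ring, at crop (467,307). Bins 1 and 4 are already right. The bolt is at crop (400,440) and the guide block at (260,475).

```bash
python3 - <<'E'
from h import *
np.set_printoptions(precision=4,suppress=True)
c=lambda L:[(125+a/5,180+b/5) for a,b in L]
print("rim far L/R, near L/R\n",onz("top",c([(85,65),(745,65),(78,243),(740,243)]),.05))
print("free edge t1,t2",onz("top",c([(50,458),(160,458),(222,456),(335,456)]),.093))
print("free edge t3,t4",onz("top",c([(412,264),(523,264),(588,264),(702,264)]),.093))
print("board R far/near, L near",onz("top",c([(760,57),(752,508),(84,506)]),.01))
print("bolt top",onz("top",c([(383,437)]),.06), "bolt base",onz("top",c([(415,450)]),.01))
print("block", onz("top",c([(207,460),(313,490)]),.024))
# board-right edge heading; side-view overlay
E
```

```text
rim far L/R, near L/R
 [[0.6681 0.4183 0.05  ]
 [0.6741 0.1346 0.05  ]
 [0.5909 0.4151 0.05  ]
 [0.5977 0.1337 0.05  ]]
free edge t1,t2 [[0.4968 0.4035 0.093 ]
 [0.4981 0.3586 0.093 ]
 [0.4996 0.3335 0.093 ]
 [0.5009 0.2879 0.093 ]]
free edge t3,t4 [[0.5789 0.2614 0.093 ]
 [0.58   0.2165 0.093 ]
 [0.5807 0.1902 0.093 ]
 [0.5818 0.1444 0.093 ]]
board R far/near, L near [[0.6874 0.132  0.01  ]
 [0.4891 0.1281 0.01  ]
 [0.4817 0.4189 0.01  ]]
bolt top [[0.5115 0.2771 0.06  ]] bolt base [[0.5101 0.275  0.01  ]]
block [[0.5023 0.3615 0.024 ]
 [0.4908 0.3148 0.024 ]]
```

{"fn": "carry_out", "kwargs": {"commands": [[[22,-24,0,0,0,1.57,1],[22,-24,0,0,0,1.57,1],[22,-24,0,0,0,1.57,1],[22,-24,0,0,0,1.57,1],[22,-24,0,0,0,1.57,1],[22,-24,0,0,0,1.57,1],[22,-24,0,0,0,1.57,1],[22,-24,0,0,0,1.57,1],[22,-24,0,0,0,1.57,1],[22,-24,0,0,0,1.57,1],[22,-24,0,0,0,1.57,1],[22,-21,0,0,0,1.57,1]]], "force": 20}}

```text
t: 1.35
position: [0.4515, 0.31, 0.3038]
ee_rot: [180.0, 0.0, 1.5]
ft_force: [1.2, 1.0, -0.1]
gripper_width: -0.0002
grip_force: 0.0
```

```bash
python3 - <<'E'
from h import *
P=np.array([[.4996,.3335,.093],[.5009,.2879,.093],[.5789,.2614,.093],[.58,.2165,.093],[.5115,.276,.06]])
f=ctrl.grab_frame("wrist")[...,::-1].copy()
for p in proj("wrist",P): cv2.circle(f,tuple(int(v) for v in p),4,(0,0,255),1)
cv2.imwrite("pics/w1.png",f); print(ctrl.sense()["position"])
E
```

```text
[0.45360348 0.30792847 0.30364758]
```

View pics/w1.png

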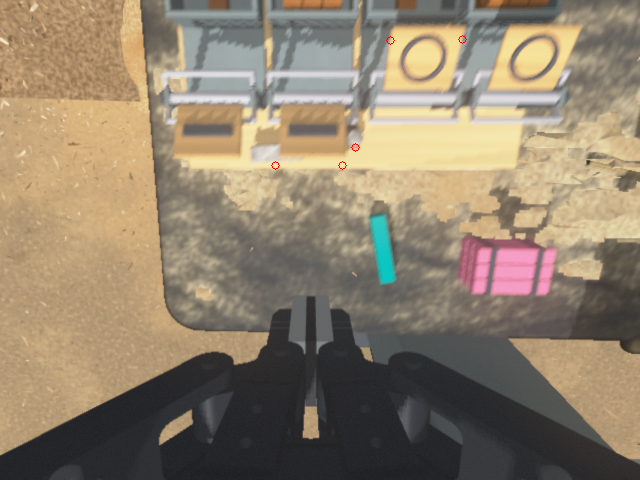

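The wrist view shows tag 2's edge at row ~152, columns 277–347, but the prediction is row 165. The arm may not have settled, so I'll look again and check against the side view.

```bash
python3 - <<'E'
from h import *
P=np.array([[.4996,.3335,.093],[.5009,.2879,.093],[.5789,.2614,.093],[.58,.2165,.093],[.5115,.276,.06]])
out=[]
for n,(x,y,w,h,s) in dict(wrist=(140,0,460,200,1.7),side=(215,265,150,150,2.3)).items():
    q=proj(n,P); f=ctrl.grab_frame(n)[...,::-1]
    c=cv2.resize(f[y:y+h,x:x+w],None,fx=s,fy=s,interpolation=cv2.INTER_CUBIC)
    for p in q: cv2.circle(c,tuple(int(v) for v in (p-[x,y])*s),3,(0,0,255),1)
    out.append(c); print(n,q.round().tolist())
W=max(o.shape[1] for o in out)
a=np.vstack([cv2.copyMakeBorder(o,0,0,0,W-o.shape[1],0) for o in out]); cv2.imwrite("pics/w2.png",a[:600,:800]); print(a.shape)
E
```

```text
wrist [[276.0, 166.0], [343.0, 165.0], [391.0, 40.0], [462.0, 40.0], [356.0, 148.0]]
side [[333.0, 345.0], [335.0, 327.0], [297.0, 312.0], [300.0, 297.0], [330.0, 334.0]]
(685, 782, 3)
```

View pics/w2.png

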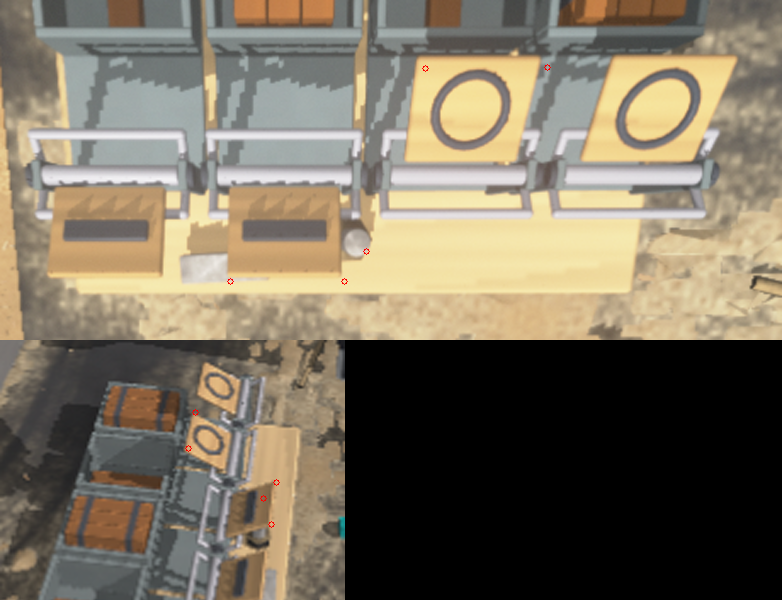

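The wrist crop puts tag 2's edge at row 273 (predicted 281), and tag 3's at row 57 (predicted 68) and about 7 px left. So both edges are 3–4 mm farther in +x and 2–3 mm in +y: tag 2's edge is at about (0.504, 0.312) and tag 3's at about (0.583, 0.2415). I'm descending in front of tag 2.

{"fn": "carry_out", "kwargs": {"commands": [[[0,2,-35,0,0,0,1],[0,2,-35,0,0,0,1],[0,0,-35,0,0,0,1],[0,0,-30,0,0,0,1],[5,0,-22,0,0,0,1],[10,0,0,0,0,0,1],[10,0,0,0,0,0,1],[5,0,0,0,0,0,1],[3,0,0,0,0,0,1],[0,0,0,0,0,0,1],[0,0,0,0,0,0,1]]]}}

```text
t: 2.6
position: [0.484, 0.3153, 0.1475]
ee_rot: [-180.0, -0.0, 1.4]
ft_force: [0.4, 0.1, 0.3]
gripper_width: 0.0003
grip_force: 0.0
```

{"fn": "carry_out", "kwargs": {"commands": [[[4,-2,0,0,0,0,1],[4,0,0,0,0,0,1],[3,0,3,0,0,0,1],[2,0,3,0,0,0,1],[2,0,3,0,0,0,1],[3,0,3,0,0,0,1],[3,0,3,0,0,0,1],[3,0,2,0,0,0,1],[4,0,2,0,0,0,1],[4,0,2,0,0,0,1],[4,0,2,0,0,0,1]]]}}

```text
t: 3.7
position: [0.5203, 0.3133, 0.17]
ee_rot: [180.0, 0.0, 1.4]
ft_force: [-0.2, 0.1, 1.0]
gripper_width: -0.0002
grip_force: 0.0
```

```bash
python3 - <<'E'
from h import *
f=ctrl.grab_frame("side")[265:415,215:365,::-1]; g=ctrl.grab_frame("top")[175:295,125:285,::-1]
cv2.imwrite("pics/s3.png",np.hstack([cv2.resize(f,(400,400)),cv2.resize(g,(400,400))]))
E
```

```text
(no output)
```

View pics/s3.png

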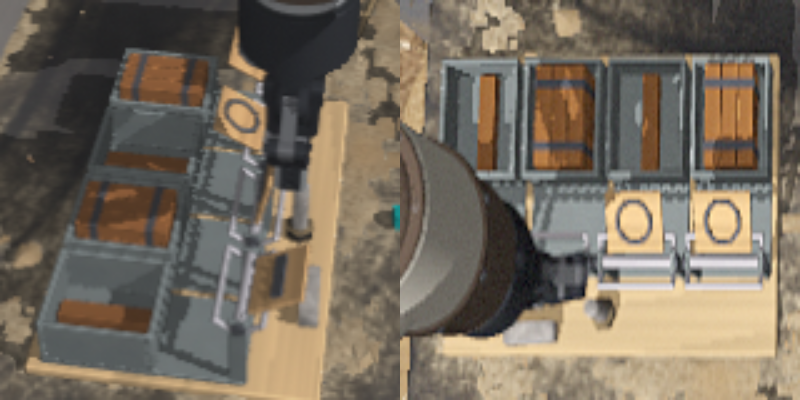

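Tag 2 is being lifted and is now steep (left half, about (275,215)), with forces under 1 N. I'll continue past upright.

{"fn": "carry_out", "kwargs": {"commands": [[[4,0,1,0,0,0,1],[4,0,1,0,0,0,1],[4,0,0,0,0,0,1],[4,0,0,0,0,0,1],[4,0,0,0,0,0,1],[4,0,0,0,0,0,1],[4,0,0,0,0,0,1],[4,0,0,0,0,0,1],[0,0,0,0,0,0,1],[0,0,0,0,0,0,1],[0,0,20,0,0,0,1],[0,0,40,0,0,0,1]]]}}

```text
t: 5.0
position: [0.5503, 0.3123, 0.2288]
ee_rot: [179.7, 0.4, 1.4]
ft_force: [0.7, 0.4, 0.5]
gripper_width: -0.0002
grip_force: 0.0
```

{"fn": "carry_out", "kwargs": {"commands": [[[15,-17,0,0,0,0,1],[16,-18,0,0,0,0,1],[16,-18,0,0,0,0,1],[16,-18,0,0,0,0,1],[0,0,0,0,0,0,1],[0,0,-25,0,0,0,1],[0,0,-25,0,0,0,1],[0,0,-25,0,0,0,1],[0,0,-10,0,0,0,1],[0,0,0,0,0,0,1],[0,0,0,0,0,0,1]]]}}

```text
t: 6.1
position: [0.6154, 0.2429, 0.148]
ee_rot: [-180.0, -0.1, 1.5]
ft_force: [-0.2, 0.1, 0.3]
gripper_width: 0.0004
grip_force: 0.0
```

```bash
python3 - <<'E'
from h import *
f=ctrl.grab_frame("side")[265:415,215:365,::-1]; g=ctrl.grab_frame("top")[175:295,125:285,::-1]
cv2.imwrite("pics/s4.png",np.hstack([cv2.resize(f,(400,400)),cv2.resize(g,(400,400))]))
E
```

```text
(no output)
```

View pics/s4.png

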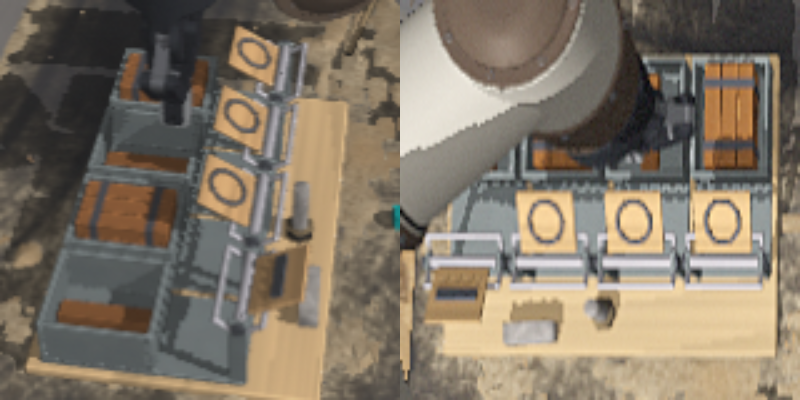

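Tag 2 now lies back on its stop with the ring up (right half, (547,220)). The finger stands behind tag 3, so I'm pushing towards -x along the arc.

{"fn": "carry_out", "kwargs": {"commands": [[[-8,0,0,0,0,0,1],[-6,0,0,0,0,0,1],[-4,0,0,0,0,0,1],[-3,0,2,0,0,0,1],[-2,0,3,0,0,0,1],[-2,0,3,0,0,0,1],[-2,0,3,0,0,0,1],[-3,0,3,0,0,0,1],[-3,0,3,0,0,0,1],[-3,0,2,0,0,0,1],[-4,0,2,0,0,0,1],[-4,0,2,0,0,0,1]]]}}

```text
t: 7.4
position: [0.5705, 0.2423, 0.17]
ee_rot: [180.0, 0.0, 1.4]
ft_force: [0.4, -0.8, -0.1]
gripper_width: 0.0004
grip_force: 0.0
```

{"fn": "carry_out", "kwargs": {"commands": [[[-4,0,1,0,0,0,1],[-4,0,1,0,0,0,1],[-4,0,1,0,0,0,1],[-4,0,0,0,0,0,1],[-4,0,0,0,0,0,1],[-4,0,0,0,0,0,1],[-4,0,0,0,0,0,1],[-4,0,0,0,0,0,1],[-4,0,0,0,0,0,1],[0,0,0,0,0,0,1],[0,0,0,0,0,0,1],[0,0,20,0,0,0,1]]]}}

```text
t: 8.6
position: [0.5337, 0.2415, 0.1905]
ee_rot: [179.8, 0.3, 1.4]
ft_force: [-0.5, 0.5, 0.8]
gripper_width: -0.0
grip_force: 0.0
```

{"fn": "carry_out", "kwargs": {"commands": [[[0,0,40,0,0,0,1],[0,10,40,0,0,0,1],[-20,30,30,0,0,0,1],[-20,40,0,0,0,0,1],[-20,40,0,0,0,0,1],[-20,40,0,0,0,0,1],[-20,30,0,0,0,0,1],[-20,30,0,0,0,0,1],[0,0,0,0,0,0,1],[0,0,0,0,0,0,1]]]}}

```text
t: 9.6
position: [0.4145, 0.4629, 0.3026]
ee_rot: [180.0, 0.0, 1.5]
ft_force: [0.9, -0.9, 0.2]
gripper_width: -0.0001
grip_force: 0.0
```

```bash
python3 - <<'E'
from h import *
f=ctrl.grab_frame("side")[265:415,215:365,::-1]; g=ctrl.grab_frame("top")[175:295,125:285,::-1]
cv2.imwrite("pics/s5.png",np.hstack([cv2.resize(f,(400,400)),cv2.resize(g,(400,400))]))
E
```

```text
(no output)
```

View pics/s5.png

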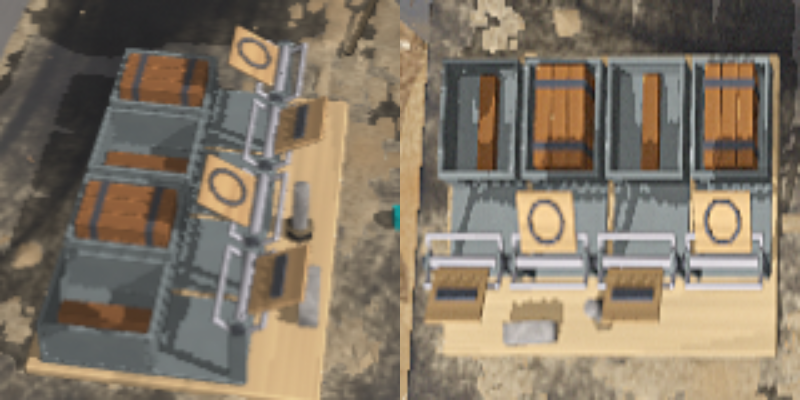

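All four tags are now right: bar (458,293), ring (547,220), bar (630,293) and ring (722,220). The sticks, bundles, bolt and block haven't moved, and the arm is clear.

```bash
python3 -c "
from cell import ctrl; print(ctrl.hand_in())"
```

```text
the job is handed in; nothing more can be done
None
```

I pushed over the two wrong tags: bin 2 (bundle) now shows its ring and bin 3 (stick) its bar. The last pictures showed all four tags right and nothing else moved, and I handed the job in at about 10 s; no verdict was returned.

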